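# Level the bottle drying stand on its sprung foot

## Robot

A 7-joint arm with a two-finger parallel gripper is mounted at the origin on the work surface. World frame = base frame: x ahead of the robot, y to its left, z up, the work surface at z = 0. Lengths are in m, angles in rad, forces in N, time in s.
With the tool pointing down it reaches from about 0.4 to 0.875 m from the base axis. Payload 19.3 kg.
Tool frame: the origin (TCP) lies at the very end of the fingers, on their centre line; the grasp point (between the pads) lies 19 mm behind it; z points along the fingers, y is the line along which they close (so a half turn about z gives the same grasp; the last joint's range is limited). The gripper opens to 85 mm and grips with 20 to 120 N. Pads are 22 mm wide; open, the fingers measure 114 mm over their backs; the gripper's body (76 mm by 85 mm) begins 54 mm behind the grasp point. The pads swing forward as they close: fully open they stand 13 mm farther back than shut.
Start: joints at [1.075, 0.521, -0.036, 1.599, 0.021, 1.021, -0.113], TCP at [0.258, -0.569, 0.231] pointing down, gripper open.
Joint ranges: [-2.91, 2.91], [-0.3, 2.13], [-1.5, 1.42], [0.17, 2.43], [-1.26, 4.41], [0.16, 1.93], [-2.52, 2.52]. Speed limits (rad/s): [1.89, 1.89, 2.39, 2.39, 3.01, 3.01, 3.01].

## Interface

Orientations are given as a 3x3 rotation matrix whose columns are the frame's x, y, z axes.
In Python, from cell import manip, cams gives the robot as it stands. The module is installed in compiled form; this text tells all that it offers.
- The arm moves only by the tool play_rows, never from a script. Its argument "plan" is a list that holds one entry, the list of rows, each a list of 7 numbers: the gripper command: -1 is shut, 1 is fully open, values between are in proportion, then the shift along the tool's x, y, z each as a share of 1 m, from -1 to 1, then the turn, a rotation vector about the tool's x, y, z each as a share of 180 degrees, from -1 to 1. A call has 1 to 8 rows; each row shifts and turns the commanded pose from where the row before left it, along the tool's axes as they then stand; what a row does not reach is not made up. A row lasts 1/8 s, in which the tool goes at most 62.5 mm and 10.7 degrees, less where a joint would pass 70% of its speed; a pose out of reach is approached as far as the arm can. A call with a number of a shift or a turn outside -1 to 1 is refused whole. A call with a gripper value outside its range is refused whole. The fingers move at their own pace and stop on an object; "grip_force" is the grip in N (left out, the last holds). Time passes only in rows, so rows that do not move let the fingers close. It gives the time, the measured TCP pose, the force, the opening and the grip force at its end, in the units of the state.
- manip.sense(): the state, without advancing time (a new reading comes with each control period).
- cams.get_image(name): name is "side" or "top" or "wrist"; returns a dict with "img" (480x640x3 uint8, red, green, blue), "range_z" (480x640 float32, m along the optical axis (not along the pixel's ray), 0 where there is no reading), "vertical_fov" (degrees; the focal length in pixels is half the picture's height over the tangent of half this angle, whatever the lens; pixels are square), "cx", "cy" (the principal point, pixels), "position" and "rotation" of the camera in the world; the wrist camera has in their place "mount" (4x4, takes a point from camera to tool coordinates, whose origin is the TCP and whose axes are the flange's). Camera axes: x right, y down, z forward; pixel columns grow to the right and rows downward; lengths in m; the calibration is good to about 2 mm. A picture is of the moment at which its call begins: read the wrist's pose just before it.
- manip.hand_in(): hands the job in; it is judged then, once.
The state is a dict: "time": time; "qpos": joint angles; "dq": joint speeds; "effort": joint torques, N m; "eef_pos": TCP position; "tcp_rot": TCP orientation; "contact_force": force on the tool from outside, world axes, zero at the start; "torque": the same for the moment, N m; "finger_gap": finger opening in m; "grip_force": force on a finger pad.
Only numpy, scipy, OpenCV 4.12 (cv2) and the standard library are available. Lean on these libraries where they do the work, as an engineer would, in place of code of your own. Each camera call takes 0.05 s, during which the arm holds its last target. There are 200 camera calls.

## Task

Lay the yellow spirit level upright in the blue outline on the drying stand's round deck, pointing at the blue knob, and press it down firmly once. Then let go of it, take hold of the blue knob of the levelling foot and turn it until, with the knob pushed down so that its foot stands firmly on the grey pad beneath, the bubble sits between the two black lines. Finish while still holding the knob pressed down like this; leave the bottles, cup and scoop where they are.

Things in the scene. Friction and masses are not known exactly. Their poses are not given: they have to be found in the camera images.
- level_mid (a point): centre (half-way up) of the loose spirit level: a yellow bar 150 x 26 x 40 mm (x long, y across, z up), about 0.2 kg, lying upright on the shelf with its vial in the top face. Grasp it across the 26 mm. Either end may point at the knob
- bubble_mid (a point): middle of the pale 16 mm long bubble in the green vial on top of the level. Along the level's x it lies 0 to 22 mm (end stops) either side of the level's centre. Two black lines 27 mm apart cross the vial: the bubble lies between them within 5.5 mm. It goes to the level's higher end, 0.37 m per rad of tilt, and needs about 1 s to come to rest
- spot (a point): centre of the blue outline (38 x 156 mm, long way along its y, which points to the knob) on top of the stand's white round deck (radius 125 mm, 12 mm thick, top 51 mm above the shelf when level)
- deck: the deck; origin on its hinge (along x, at mid thickness, 100 mm from the outline's centre, on the side away from the knob); y points to the knob, z up. It tilts about the hinge: a spring lifts the knob's end to a stop 0.07 rad above level and holds it there, also under the spirit level's weight
- knob: the blue round knob of the levelling foot, 36 mm across, on a tab 150 mm from the outline's centre; its sides are free from 20 mm below to 14 mm above the origin, which lies on its axis, 26 mm above the deck's top face. It turns stiffly (0.2 N m), stays put, and turns with the deck up or down. Its stem rocks 0.15 rad either way towards the hinge, so it can be pushed straight down
- foot: black rubber foot, 24 mm across, on the knob's stem; origin at its underside. Turning the knob anticlockwise (from above) screws it down 12 mm per rad; it starts too high and needs 0.4 to 1.5 rad anticlockwise. It is clear of the pad until the knob is pushed down 10 to 35 mm, with about 4 N; some 8 N in all makes it stand firmly. Lever arm from the hinge 250 mm
- pad: the fixed grey rubber pad, 52 mm across, on the shelf under the foot; its top is 3 to 7 mm above the shelf (origin at its underside, 7 mm below its top)
- bottle_a: bystander: amber bottle, 58 mm across, 150 mm tall, origin under its base
- bottle_b: bystander: amber bottle like the other
- sippy_cup: bystander: stainless sippy cup with green lid and two handles, 115 mm across the handles, 132 mm tall, origin under its base
- scoop: bystander: pink measuring scoop, bowl 42 mm across and 30 mm tall, handle 70 mm along its -x, origin under its bowl
Things that resemble listed ones, but are neither listed nor needed, are in the scene too. There is more than one size of the pad; the one meant has the size given above.

How it is judged:
On the way:
1. the spirit level lies in the outline, pointing at the knob, and is pressed onto the deck (horizontal distance between level_mid and spot below 0.02 m and angle between the x axis of level_mid and the y axis of spot, either way round below 0.15 rad and angle between level_mid's own z axis and vertical below 0.15 rad and contact force between level and deck above 4 N), for 0.1 s.
At the end, for the whole second after the job is handed in: While the fingers still hold the knob pressed down (over 2 N on the knob and over 2 N between foot and pad), the bubble is within 5.5 mm of the vial's middle, and the level, not touched by the fingers, lies upright on the deck within 25 mm of the outline's centre and 0.18 rad of its direction (horizontal distance between level_mid and spot below 0.025 m and angle between the x axis of level_mid and the y axis of spot, either way round below 0.18 rad and angle between level_mid's own z axis and vertical below 0.15 rad and x of bubble_mid in the frame of level_mid between -0.0055 and 0.0055 m and contact force between foot and pad above 2 N and contact force between the fingers and knob above 2 N and contact force between level and deck above 0.5 N and contact force between the fingers and level below 0.1 N); the arm keeps its last pose, push and grip.
It fails at once if an amber bottle is pushed more than 30 mm away or knocked over (distance of bottle_a from where it was at the start of the episode above 0.03 m or angle between bottle_a's own z axis and vertical above 0.5 rad).
It fails at once if an amber bottle is pushed more than 30 mm away or knocked over (distance of bottle_b from where it was at the start of the episode above 0.03 m or angle between bottle_b's own z axis and vertical above 0.5 rad).
It fails at once if the sippy cup is pushed more than 30 mm away or knocked over (distance of sippy_cup from where it was at the start of the episode above 0.03 m or angle between sippy_cup's own z axis and vertical above 0.5 rad).
It fails at once if the scoop is pushed more than 30 mm away or knocked over (distance of scoop from where it was at the start of the episode above 0.03 m or angle between scoop's own z axis and vertical above 0.5 rad).
It also fails if it takes over 59 s, if anything falls off the work surface, if the arm or the gripper's body presses on something with over 40 N, if the wrist force passes 120 N, or if a joint passes its speed limit or range.

## Working session

There is one attempt and no reset: what is moved stays moved. The work goes in short steps, Python scripts to look and compute and a tool call to move; the robot and the scene stay as the last step left them, time stands still between calls to the robot, and variables do not carry over. Pictures are saved under pics/ and viewed, at most 10 in all, crops included, and the job is handed in when it is done.

Besides the shell and the picture viewer there is one more tool, called as name(argument=value, ...) on one line, values as JSON. play_rows: Moves the arm, as the interface text tells. Its arguments: {"type":"object","properties":{"plan":{"type":"array"},"grip_force":{"type":"number"}},"required":["plan"]}

```bash
mkdir -p pics
cat > h.py <<'E'
from cell import manip, cams
import numpy as np, cv2
def shot(n,save=None):
    s=manip.sense(); d=cams.get_image(n)
    d['f']=240/np.tan(np.radians(d['vertical_fov'])/2)
    if 'mount' in d:
        T=np.eye(4);T[:3,:3]=s['tcp_rot'];T[:3,3]=s['eef_pos'];M=T@np.array(d['mount'])
        d['R'],d['p']=M[:3,:3],M[:3,3]
    else: d['R'],d['p']=np.array(d['rotation']),np.array(d['position'])
    if save: cv2.imwrite('pics/'+save,d['img'][:,:,::-1]); np.savez('pics/'+save[:-4],**{k:d[k] for k in('img','range_z','R','p','f','cx','cy')})
    return d
def ray(d,u,v): return np.array(d['R'])@np.array([(u-d['cx'])/d['f'],(v-d['cy'])/d['f'],1])
def px(d,u,v,z=None):
    r=ray(d,u,v)
    if z is None:
        k=np.median(d['range_z'][v-1:v+2,u-1:u+2]); return d['p']+r*k
    return d['p']+r*(z-d['p'][2])/r[2]
E
python3 - <<'E'
from h import *
np.set_printoptions(precision=3,suppress=True)
s=manip.sense();print(s)
for n in('top','side'):
    d=shot(n,n+'0.png');print(n,d['p'],d['R'],d['f'])
E
```

```text
{'time': 0.0, 'qpos': array([ 1.075,  0.522, -0.036,  1.6  ,  0.021,  1.021, -0.113]), 'dq': array([ 0.   ,  0.002, -0.002, -0.002, -0.002, -0.   , -0.   ]), 'effort': array([  0.002, -92.712,   1.981, -36.993,   0.018,   0.008,   0.   ]), 'eef_pos': array([ 0.258, -0.569,  0.231]), 'tcp_rot': array([[ 0.911,  0.413, -0.001],
       [ 0.413, -0.911,  0.001],
       [-0.   , -0.001, -1.   ]]), 'contact_force': array([-0.365,  0.413, -0.217]), 'torque': array([ 0.025,  0.007, -0.048]), 'grip_force': 0.0, 'finger_gap': 0.08553440852547697}
top [0.46  0.043 1.195] [[ 0.002 -0.992  0.122]
 [-1.    -0.002  0.004]
 [-0.003 -0.122 -0.992]] 448.8983400215113
side [0.346 0.84  0.696] [[-0.952 -0.183  0.244]
 [-0.305  0.565 -0.767]
 [ 0.002 -0.805 -0.594]] 502.5974798108404
```

View pics/top0.png

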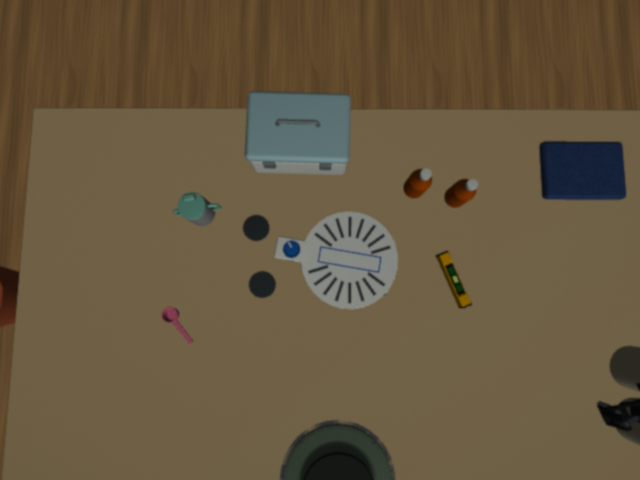

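View pics/side0.png

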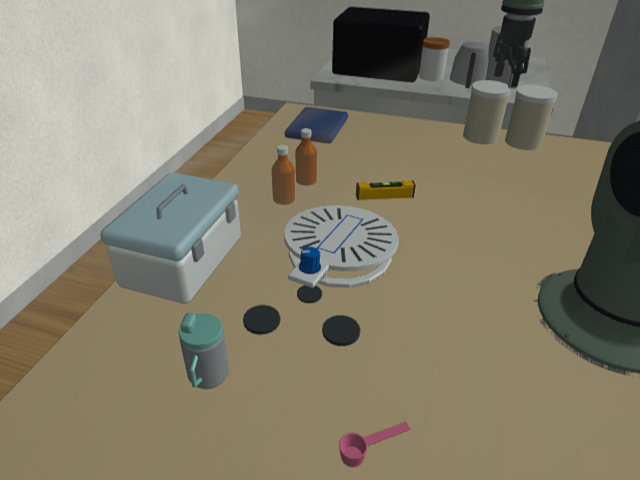

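Top view: the level runs (438,254)–(470,306), the outline is at (318–381, 248–271), the knob at (291,249). The dark discs at (256,228) and (262,284) are larger decoys; the pad meant is the small one under the foot (side view 309,294). Next an enlarged crop and positions.

Run:
```python
from h import *
np.set_printoptions(precision=4,suppress=True)
d=np.load('pics/top0.npz');im=d['img']
cv2.imwrite('pics/c1.png',cv2.resize(im[200:320,270:480,::-1],None,fx=3.8,fy=3.8,interpolation=cv2.INTER_CUBIC))
hsv=cv2.cvtColor(im,cv2.COLOR_RGB2HSV)
def blob(lo,hi,x0,x1,y0,y1):
    m=cv2.inRange(hsv,lo,hi);k=np.zeros_like(m);k[y0:y1,x0:x1]=m[y0:y1,x0:x1];return k
m=blob((20,150,90),(35,255,255),420,490,235,320)
pts=cv2.findNonZero(m).reshape(-1,2)
z=d['range_z']
W=np.array([px(d,u,v) for u,v in pts]);print('level n',len(W),'zmax',np.percentile(W[:,2],[5,50,95]))
W=np.array([px(d,u,v,.04) for u,v in pts[W[:,2]>.033]])
print(cv2.minAreaRect(W[:,:2].astype(np.float32)))
k=blob((100,150,60),(125,255,255),276,304,235,262);p=cv2.findNonZero(k).reshape(-1,2);print('knob',p.mean(0),len(p),px(d,291,249),px(d,293,246))
k=blob((100,60,60),(125,255,255),312,390,240,280);p=cv2.findNonZero(k).reshape(-1,2)
P=np.array([px(d,u,v) for u,v in p]);print('outline',len(p),P.mean(0),cv2.minAreaRect(P[:,:2].astype(np.float32)))
c=np.linalg.lstsq(np.c_[P[:,:2],np.ones(len(P))],P[:,2],rcond=None)[0];print('plane',c)
for n,q in dict(botA=(426,175),botB=(471,185),cup=(192,205),box=(300,130)).items():print(n,px(d,*q))
```

```text
level n 231 zmax [0.0019 0.0378 0.0396]
((0.5024741888046265, -0.2983645796775818), (0.1405007243156433, 0.025396548211574554), 22.668380737304688)
knob [291.3415 249.3049] 164 [0.5721 0.1172 0.1068] [0.5795 0.1124 0.1065]
outline 134 [ 0.552  -0.0276  0.0567] ((0.5513994693756104, -0.0278700590133667), (0.1579553782939911, 0.04145224392414093), 80.32776641845703)
plane [0.0101 0.0748 0.0532]
botA [ 0.7465 -0.2069  0.1473]
botB [ 0.7219 -0.3132  0.1483]
cup [0.6795 0.361  0.1131]
box [0.8599 0.0958 0.1427]
```

View pics/c1.png

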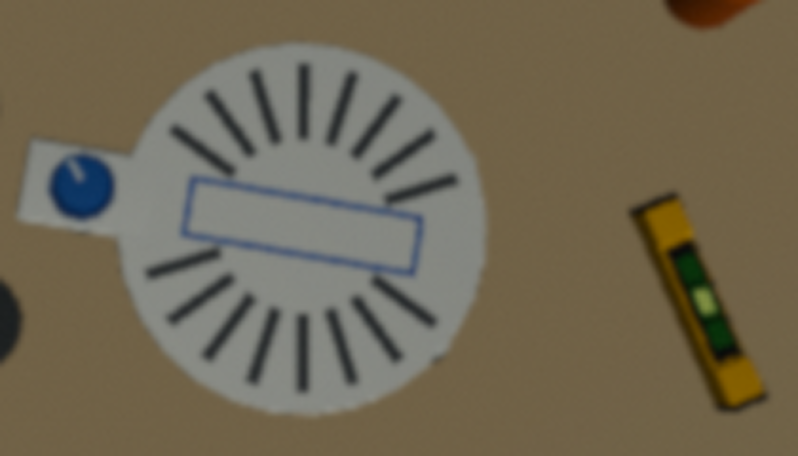

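play_rows(plan=[[[1,0.0558,-0.0243,0,0,0,0],[1,0.0558,-0.0243,0,0,0,0],[1,0.0558,-0.0243,0,0,0,0],[1,0.0558,-0.0243,0,0,0,0],[1,0.0558,-0.0243,0,0,0,0],[1,0.0558,-0.0243,0,0,0,0],[1,0,0,0,0,0,0],[1,0,0,0,0,0,0]]], grip_force=40)

```text
time: 1.1
eef_pos: [0.5024, -0.2984, 0.231]
tcp_rot: [[0.911, 0.413, -0.001], [0.413, -0.911, -0.0], [-0.001, -0.0, -1.0]]
contact_force: [0.0, -0.2, 0.1]
finger_gap: 0.0857
grip_force: 0.0
```

```bash
cat >> h.py <<'E'
def go(x,y,z=None,ang=None):
    "tool shift (m) and turn (share of 180) about tool z to reach target; ang = world angle (deg) of tool x"
    s=manip.sense();R=s['tcp_rot'];p=s['eef_pos']
    t=R.T@(np.array([x,y,p[2] if z is None else z])-p)
    a=np.degrees(np.arctan2(R[1,0],R[0,0]))
    print('pos',p.round(4),'ang %.2f'%a,'shift',t.round(4),'turn',None if ang is None else round(-((ang-a+90)%180-90)/180,4),'F',s['contact_force'].round(1),'gap %.4f'%s['finger_gap'],'t %.1f'%s['time'],'q',s['qpos'].round(2))
E
python3 - <<'E'
from h import *
d=shot('wrist','w1.png');im=d['img']
hsv=cv2.cvtColor(im,cv2.COLOR_RGB2HSV);m=cv2.inRange(hsv,(20,130,70),(35,255,255))
p=cv2.findNonZero(m).reshape(-1,2);W=np.array([px(d,u,v) for u,v in p if 2<u<637 and 2<v<477]);W=W[(W[:,2]>.034)&(W[:,2]<.05)]
print(len(W),W[:,2].mean(),cv2.minAreaRect(W[:,:2].astype(np.float32)),p.min(0),p.max(0))
go(.5025,-.298,.021,22.7)
E
```

```text
1928 0.03896671171850757 ((0.5028964877128601, -0.30160102248191833), (0.14338576793670654, 0.025855086743831635), 22.60451316833496) [313 131] [345 283]
pos [ 0.502  -0.2991  0.2311] ang 24.33 shift [ 0.0011 -0.0007  0.2101] turn 0.009 F [-0.4 -0.4  0.9] gap 0.0853 t 1.1 q [ 0.51  0.46 -0.11  1.71  0.06  0.98 -0.76]
```

View pics/w1.png

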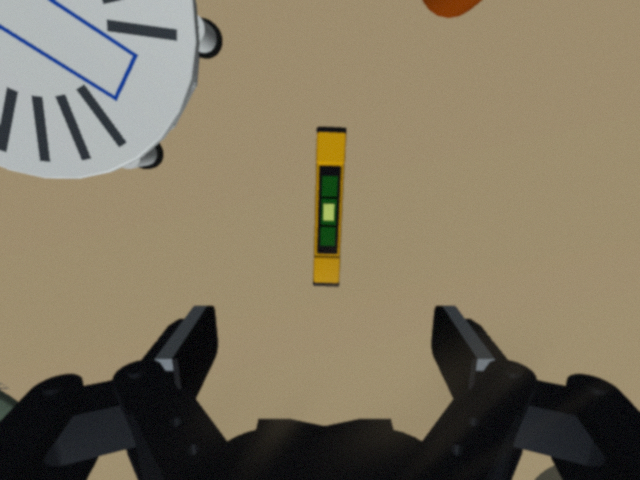

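The wrist view shows the level upright at (330,207), bubble visible, located at (0.503,-0.301), 22.6°. Descend and grip.

play_rows(plan=[[[1,0.0002,0.0022,0.055,0,0,0.0095],[1,0,0,0.055,0,0,0],[1,0,0,0.055,0,0,0],[1,0,0,0.054,0,0,0],[-1,0,0,0,0,0,0],[-1,0,0,0,0,0,0],[-1,0,0,0,0,0,0],[-1,0,0,0,0,0,0]]], grip_force=40)

```text
time: 2.15
eef_pos: [0.5049, -0.301, 0.0146]
tcp_rot: [[0.923, 0.385, 0.003], [0.385, -0.923, -0.002], [0.002, 0.003, -1.0]]
contact_force: [-1.9, 0.3, 15.4]
finger_gap: 0.0254
grip_force: 39.6
```

```bash
python3 -c "
from h import *
go(.552,-.0277,.15,80.3);print(manip.sense()['grip_force'])"
```

```text
pos [ 0.5049 -0.301   0.0146] ang 22.65 shift [ 0.149  -0.2337 -0.1357] turn -0.3203 F [-1.9  0.3 15.4] gap 0.0254 t 2.1 q [ 0.49  0.76 -0.08  1.83  0.11  0.55 -0.83]
39.56876814365387
```

play_rows(plan=[[[-1,0,0,-0.03,0,0,0],[-1,0,0,-0.03,0,0,-0.0534],[-1,0,0,-0.03,0,0,-0.0534],[-1,0,0,-0.02,0,0,-0.0534],[-1,0,0,-0.02,0,0,-0.0534],[-1,0,0,0,0,0,-0.0534],[-1,0,0,0,0,0,-0.0534],[-1,0,0,0,0,0,0]]])

```text
time: 3.15
eef_pos: [0.5038, -0.3005, 0.1433]
tcp_rot: [[0.169, 0.986, 0.001], [0.986, -0.169, -0.001], [-0.001, 0.001, -1.0]]
contact_force: [-0.4, 0.4, -1.2]
finger_gap: 0.0252
grip_force: 41.0
```

```bash
python3 -c "
from h import *
go(.552,-.0277,.15,80.3);print(manip.sense()['grip_force'])"
```

```text
pos [ 0.5038 -0.3005  0.1433] ang 80.28 shift [ 0.277   0.0014 -0.0068] turn -0.0001 F [-0.4  0.4 -1.2] gap 0.0252 t 3.1 q [ 0.71  0.59 -0.38  1.77  0.29  0.84  0.02]
40.97692608833313
```

play_rows(plan=[[[-1,0.0557,0.0003,0,0,0,0],[-1,0.0557,0.0003,0,0,0,0],[-1,0.0557,0.0003,0,0,0,0],[-1,0.0557,0.0003,0,0,0,0],[-1,0.0557,0.0003,0,0,0,0],[-1,0,0,0,0,0.0223,0],[-1,0,0,0.025,0,0,0],[-1,0,0,0.025,0,0,0]]])

```text
time: 4.15
eef_pos: [0.5529, -0.0226, 0.0926]
tcp_rot: [[0.172, 0.985, 0.013], [0.983, -0.173, 0.068], [0.07, 0.001, -0.998]]
contact_force: [0.3, -0.0, -1.7]
finger_gap: 0.0252
grip_force: 41.1
```

Run:
```python
from h import *
go(.552,-.0277,.0713,80.3)
d=shot('wrist','w2.png');d=shot('side')
cv2.imwrite('pics/s2.png',cv2.resize(d['img'][130:310,240:440,::-1],None,fx=3,fy=3,interpolation=cv2.INTER_CUBIC))
a=cv2.imread('pics/w2.png');b=cv2.imread('pics/s2.png')
a=cv2.resize(a,None,fx=.6,fy=.6);b=cv2.resize(b,(400,360));c=np.zeros((360,784,3),np.uint8);c[:288,:384]=a;c[:,384:]=b;cv2.imwrite('pics/m2.png',c)
```

```text
pos [ 0.5529 -0.0226  0.0926] ang 80.06 shift [-0.0066 -0.0001  0.0208] turn -0.0013 F [ 0.3 -0.  -1.7] gap 0.0252 t 4.2 q [ 0.27  0.62 -0.42  1.89  0.28  0.67 -0.46]
```

View pics/m2.png

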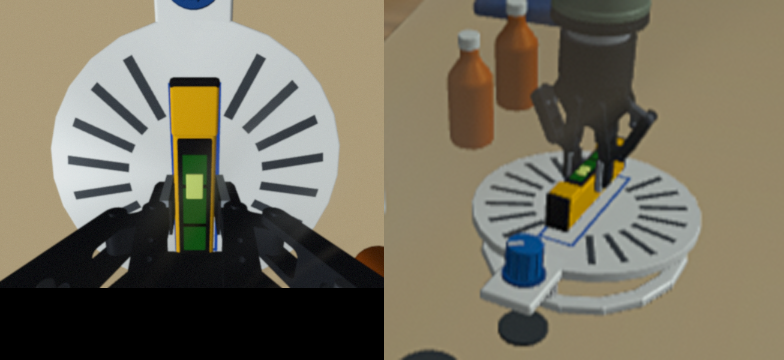

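The level is held straight above the outline. Lower, then press.

play_rows(plan=[[[-1,-0.0045,0,0.012,0,0,0],[-1,0,0,0.006,0,0,0],[-1,0,0,0.003,0,0,0],[-1,0,0,0.002,0,0,0],[-1,0,0,0.002,0,0,0],[-1,0,0,0,0,0,0]]])

```text
time: 5.0
eef_pos: [0.5526, -0.024, 0.0682]
tcp_rot: [[0.167, 0.986, 0.013], [0.983, -0.167, 0.07], [0.071, 0.001, -0.997]]
contact_force: [-5.0, 5.3, 13.6]
finger_gap: 0.0255
grip_force: 43.3
```

play_rows(plan=[[[-1,0,0,0.003,0,0,0],[-1,0,0,0,0,0,0],[-1,0,0,0,0,0,0],[-1,0,0,-0.004,0,0,0],[-1,0,0,0,0,0,0]]])

```text
time: 5.62
eef_pos: [0.5527, -0.0248, 0.0689]
tcp_rot: [[0.167, 0.986, 0.013], [0.983, -0.168, 0.069], [0.071, 0.001, -0.998]]
contact_force: [-0.4, 2.6, 3.7]
finger_gap: 0.0252
grip_force: 42.5
```

play_rows(plan=[[[0.1,0,0,0,0,0,0],[0.1,0,0,0,0,0,0],[0.1,0,0,0,0,0,0],[0.1,0,0,-0.03,0,0,0],[0.1,0,0,-0.05,0,0,0],[0.1,0,0,-0.05,0,0,0],[0.1,0,0,0,0,0,0]]])

```text
time: 6.5
eef_pos: [0.5522, -0.0345, 0.2012]
tcp_rot: [[0.168, 0.986, 0.017], [0.983, -0.168, 0.068], [0.07, 0.005, -0.998]]
contact_force: [0.9, -0.7, -0.5]
finger_gap: 0.0472
grip_force: 0.0
```

Run:
```python
from h import *
np.set_printoptions(precision=4,suppress=True)
go(.575,.116)
d=shot('wrist','w3.png');e=shot('side');f=shot('top','top3.png')
a=cv2.resize(d['img'],(400,300));b=cv2.resize(e['img'][180:310,250:430],(400,288),interpolation=cv2.INTER_CUBIC)
c=np.zeros((300,800,3),np.uint8);c[:,:400]=a;c[:288,400:]=b;cv2.imwrite('pics/m3.png',c[:,:,::-1])
hsv=cv2.cvtColor(d['img'],cv2.COLOR_RGB2HSV)
m=cv2.inRange(hsv,(20,130,70),(35,255,255));p=cv2.findNonZero(m).reshape(-1,2);W=np.array([px(d,u,v) for u,v in p if 2<u<637 and 2<v<477])
z=W[:,2];W=W[(z>.085)&(z<.12)];print('level',len(W),W[:,2].mean(),cv2.minAreaRect(W[:,:2].astype(np.float32)))
m=cv2.inRange(hsv,(100,140,50),(125,255,255));p=cv2.findNonZero(m).reshape(-1,2);W=np.array([px(d,u,v) for u,v in p if 2<u<637 and 2<v<477])
W=W[W[:,2]>.1];print('knob',len(W),W.mean(0) if len(W) else '',cv2.minEnclosingCircle(W[:,:2].astype(np.float32)) if len(W) else '')
```

```text
pos [ 0.5522 -0.0345  0.2012] ang 80.33 shift [ 0.1518 -0.0029  0.0107] turn None F [ 0.9 -0.7 -0.5] gap 0.0472 t 6.5 q [ 0.35  0.47 -0.48  1.81  0.19  0.89 -0.37]
level 3747 0.0967303788682518 ((0.5503641963005066, -0.028722427785396576), (0.14199073612689972, 0.025056464597582817), 80.45051574707031)
knob 1762 [0.5734 0.1063 0.107 ] ((0.5690141916275024, 0.08096528053283691), 0.03880099207162857)
```

View pics/m3.png

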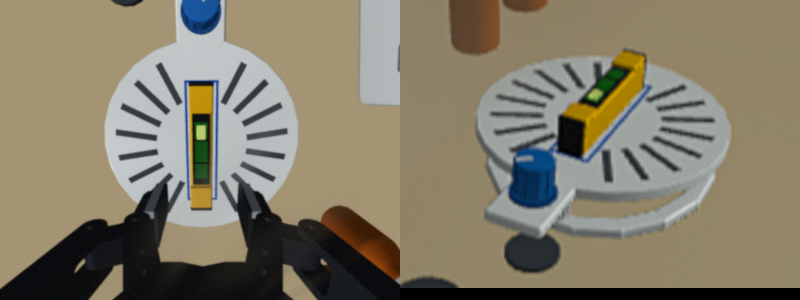

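Level placed at (0.550,-0.029), 80.4°, in the outline. Now over the knob, fingers pre-turned clockwise by 29°.

play_rows(plan=[[[0.1,0.05,-0.001,0,0,-0.0223,0],[0.1,0.05,-0.001,0,0,0,0],[0.1,0.05,-0.001,0,0,0,0],[0.4,0,0,0,0,0,0.0533],[0.4,0,0,0,0,0,0.0533],[0.4,0,0,0,0,0,0.0533],[0.4,0,0,0,0,0,0]]])

```text
time: 7.52
eef_pos: [0.5723, 0.1144, 0.2002]
tcp_rot: [[0.62, 0.784, -0.002], [0.784, -0.62, -0.001], [-0.002, -0.001, -1.0]]
contact_force: [-0.2, -0.4, -0.7]
finger_gap: 0.0595
grip_force: 0.0
```

Run:
```python
from h import *
np.set_printoptions(precision=4,suppress=True)
d=shot('wrist','w4.png')
hsv=cv2.cvtColor(d['img'],cv2.COLOR_RGB2HSV)
m=cv2.inRange(hsv,(100,140,50),(125,255,255));p=cv2.findNonZero(m).reshape(-1,2);W=np.array([px(d,u,v) for u,v in p if 2<u<637 and 2<v<477])
W=W[(W[:,2]>.098)&(W[:,1]>.08)];print('knob',len(W),W.mean(0),cv2.minAreaRect(W[:,:2].astype(np.float32)),np.percentile(W[:,2],[5,50,95]))
go(.575,.116,.074)
```

```text
knob 2048 [0.5759 0.1184 0.1076] ((0.5769871473312378, 0.11613202840089798), (0.03739033639431, 0.039004091173410416), 15.345710754394531) [0.1031 0.108  0.1092]
pos [0.5723 0.1144 0.2004] ang 51.82 shift [0.0031 0.0012 0.1264] turn None F [ 0.3 -0.6 -0.1] gap 0.0597 t 7.6 q [-0.06  0.51 -0.34  1.73  0.2   0.94 -1.14]
```

play_rows(plan=[[[0.4,0.0047,0.001,0.04,0,0,0],[0.4,0,0,0.04,0,0,0],[0.4,0,0,0.04,0,0,0],[0.4,0,0,0,0,0,0],[-1,0,0,0,0,0,0],[-1,0,0,0,0,0,0],[-1,0,0,0,0,0,0],[-1,0,0,0,0,0,0]]], grip_force=80)

```text
time: 8.57
eef_pos: [0.5772, 0.1176, 0.0822]
tcp_rot: [[0.621, 0.784, 0.002], [0.784, -0.621, 0.001], [0.002, 0.001, -1.0]]
contact_force: [2.6, 2.8, 3.4]
finger_gap: 0.0339
grip_force: 79.2
```

play_rows(plan=[[[-1,0,0,0,0,0,-0.042],[-1,0,0,0,0,0,-0.042],[-1,0,0,0,0,0,-0.042],[-1,0,0,0,0,0,0],[-1,0,0,0.005,0,0,0],[-1,0,0,0.005,0,0,0],[-1,0,0,0.005,0,0,0],[-1,0,0,0,0,0,0]]])

```text
time: 9.57
eef_pos: [0.5772, 0.1179, 0.0663]
tcp_rot: [[0.273, 0.962, 0.001], [0.962, -0.273, 0.001], [0.001, 0.001, -1.0]]
contact_force: [4.9, 5.1, 3.7]
finger_gap: 0.0338
grip_force: 79.2
```

play_rows(plan=[[[-1,0,0,0.003,0,0,0],[-1,0,0,0,0,0,0],[-1,0,0,0,0,0,0]]])

```text
time: 9.95
eef_pos: [0.5772, 0.1179, 0.0635]
tcp_rot: [[0.273, 0.962, 0.002], [0.962, -0.273, 0.001], [0.001, 0.001, -1.0]]
contact_force: [4.4, 4.3, 4.4]
finger_gap: 0.0338
grip_force: 79.3
```

Run:
```python
from h import *
go(.576,.1175)
e=shot('side','s5.png');d=shot('top','t5.png');w=shot('wrist','w5.png')
a=cv2.resize(e['img'][170:300,280:440],(400,325),interpolation=cv2.INTER_CUBIC);b=cv2.resize(w['img'],(400,300))
c=np.zeros((325,800,3),np.uint8);c[:,:400]=a;c[:300,400:]=b;cv2.imwrite('pics/m5.png',c[:,:,::-1])
```

```text
pos [0.5772 0.1179 0.0635] ang 74.15 shift [-0.0007 -0.001  -0.    ] turn None F [4.4 4.3 4.4] gap 0.0338 t 9.9 q [-0.04  0.71 -0.38  1.8   0.39  0.7  -0.91]
```

View pics/m5.png

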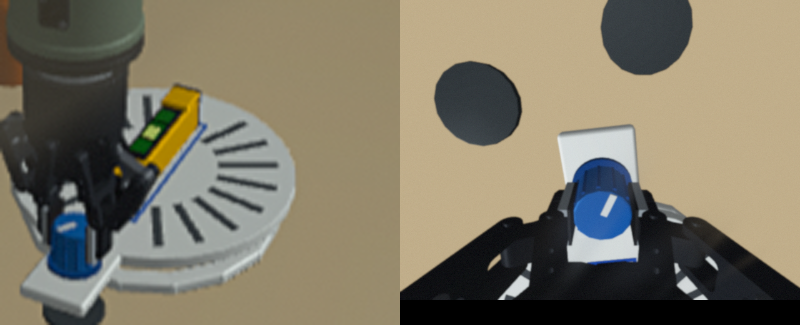

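```bash
cat > bub.py <<'E'
from h import *
import sys
e=shot('side'); cv2.imwrite('pics/'+sys.argv[1],cv2.resize(e['img'][198:248,315:375,::-1],None,fx=12,fy=12,interpolation=cv2.INTER_CUBIC))
im=e['img'].astype(float); hsv=cv2.cvtColor(e['img'],cv2.COLOR_RGB2HSV)
u=np.array([.168,.986,0])
def axis(lo,hi,nm):
    m=cv2.inRange(hsv,lo,hi);k=np.zeros_like(m);k[198:248,315:375]=m[198:248,315:375]
    n,l,st,c=cv2.connectedComponentsWithStats(k)
    for i in range(1,n):
        if st[i,4]>4: 
            W=np.array([px(e,x,y,.089) for y,x in zip(*np.where(l==i))]);a=(W-[.5515,-.0277,0])@u;print(nm,c[i].round(1),st[i,4],'along mean %.4f min %.4f max %.4f'%(a.mean(),a.min(),a.max()))
axis((28,50,130),(60,255,255),'bubble');axis((45,120,40),(80,255,129),'green');axis((18,150,60),(30,255,255),'yellow')
go(.576,.1175)
E
python3 bub.py b1.png
```

```text
bubble [340.7 221.8] 22 along mean 0.0045 min -0.0040 max 0.0127
green [340.8 222.1] 97 along mean 0.0052 min -0.0308 max 0.0388
yellow [349.7 220.4] 335 along mean -0.0103 min -0.0705 max 0.0545
yellow [326.6 238.2] 11 along mean 0.0715 min 0.0675 max 0.0758
pos [0.5772 0.1179 0.0635] ang 74.15 shift [-0.0007 -0.001  -0.    ] turn None F [5.2 4.8 4.3] gap 0.0341 t 10.2 q [-0.04  0.71 -0.38  1.8   0.39  0.7  -0.91]
```

View pics/b1.png

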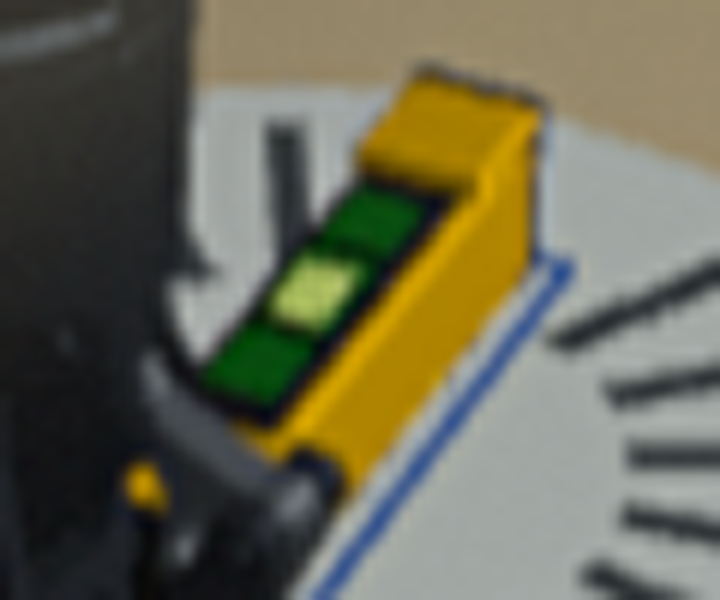

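Bubble is centred at this height, foot not yet touching (force ≈ spring's 4 N). Keep the height and screw the foot down until the force rises.

play_rows(plan=[[[-1,0,0,0,0,0,-0.03],[-1,0,0,0,0,0,-0.03],[-1,0,0,0,0,0,-0.03],[-1,0,0,0,0,0,-0.03]]])

```text
time: 10.65
eef_pos: [0.5774, 0.1185, 0.0641]
tcp_rot: [[-0.103, 0.995, 0.002], [0.995, 0.103, 0.002], [0.001, 0.002, -1.0]]
contact_force: [-1.1, 5.7, 20.7]
finger_gap: 0.0336
grip_force: 80.8
```

play_rows(plan=[[[-1,0,0,0,0,0,0],[-1,0,0,0,0,0,0],[-1,0,0,0,0,0,0],[-1,0,0,0,0,0,0],[-1,0,0,0,0,0,0],[-1,0,0,0,0,0,0],[-1,0,0,0,0,0,0],[-1,0,0,0,0,0,0]]])

```text
time: 11.65
eef_pos: [0.5774, 0.1184, 0.0643]
tcp_rot: [[-0.1, 0.995, 0.002], [0.995, 0.1, 0.001], [0.001, 0.003, -1.0]]
contact_force: [-1.5, 4.9, 18.8]
finger_gap: 0.0342
grip_force: 80.6
```

```bash
python3 bub.py b2.png
```

```text
bubble [341.4 220.8] 21 along mean 0.0002 min -0.0075 max 0.0083
green [342.2 220.3] 75 along mean -0.0026 min -0.0313 max 0.0270
yellow [351.3 217.8] 282 along mean -0.0207 min -0.0709 max 0.0545
yellow [329.6 236.9] 57 along mean 0.0647 min 0.0478 max 0.0782
pos [0.5774 0.1184 0.0643] ang 95.75 shift [-0.0008 -0.0015 -0.    ] turn None F [-1.4  4.5 17.6] gap 0.0337 t 11.7 q [ 0.03  0.73 -0.48  1.8   0.48  0.73 -0.61]
```

View pics/b2.png

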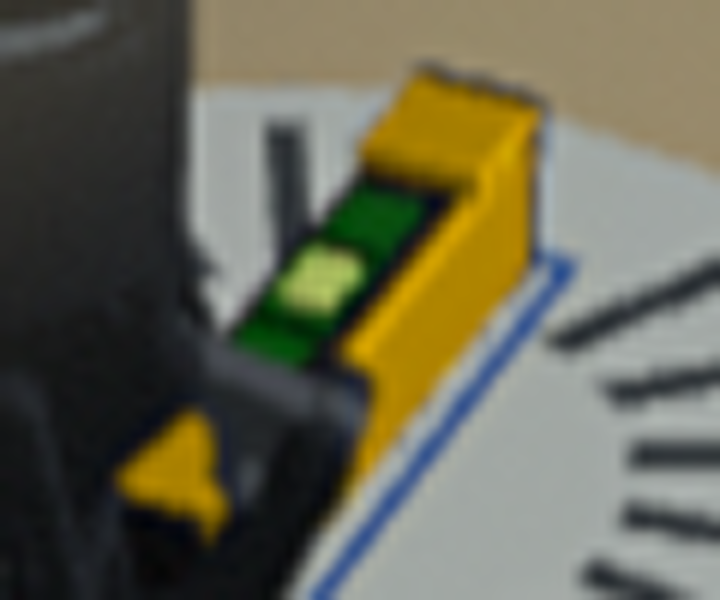

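The bubble settled about 4 mm towards the hinge (earlier reading was still lagging), so raise the deck by about 2.7 mm: turn 0.22 rad more with the tool lifted as much.

play_rows(plan=[[[-1,0,0,-0.0013,0,0,-0.036],[-1,0,0,-0.0013,0,0,-0.036],[-1,0,0,0,0,0,0],[-1,0,0,0,0,0,0],[-1,0,0,0,0,0,0],[-1,0,0,0,0,0,0],[-1,0,0,0,0,0,0],[-1,0,0,0,0,0,0]]])

```text
time: 12.7
eef_pos: [0.5774, 0.1191, 0.067]
tcp_rot: [[-0.321, 0.947, 0.003], [0.947, 0.321, 0.002], [0.001, 0.003, -1.0]]
contact_force: [-0.2, 7.4, 18.8]
finger_gap: 0.0337
grip_force: 80.6
```

play_rows(plan=[[[-1,0,0,0,0,0,0],[-1,0,0,0,0,0,0],[-1,0,0,0,0,0,0],[-1,0,0,0,0,0,0],[-1,0,0,0,0,0,0],[-1,0,0,0,0,0,0]]])

```text
time: 13.45
eef_pos: [0.5774, 0.1191, 0.067]
tcp_rot: [[-0.321, 0.947, 0.003], [0.947, 0.321, 0.002], [0.001, 0.003, -1.0]]
contact_force: [-0.1, 8.3, 19.3]
finger_gap: 0.0338
grip_force: 80.6
```

```bash
python3 bub.py b3.png
```

```text
bubble [340.5 220.5] 17 along mean 0.0003 min -0.0065 max 0.0078
green [345.1 216.7] 48 along mean -0.0177 min -0.0329 max 0.0029
yellow [351.1 218.4] 291 along mean -0.0187 min -0.0716 max 0.0707
yellow [328.8 234.9] 58 along mean 0.0592 min 0.0446 max 0.0718
pos [0.5774 0.1191 0.067 ] ang 108.75 shift [-0.0011 -0.0018 -0.    ] turn None F [-1.5  8.2 18.8] gap 0.0338 t 13.5 q [ 0.07  0.73 -0.54  1.8   0.53  0.75 -0.42]
```

View pics/b3.png

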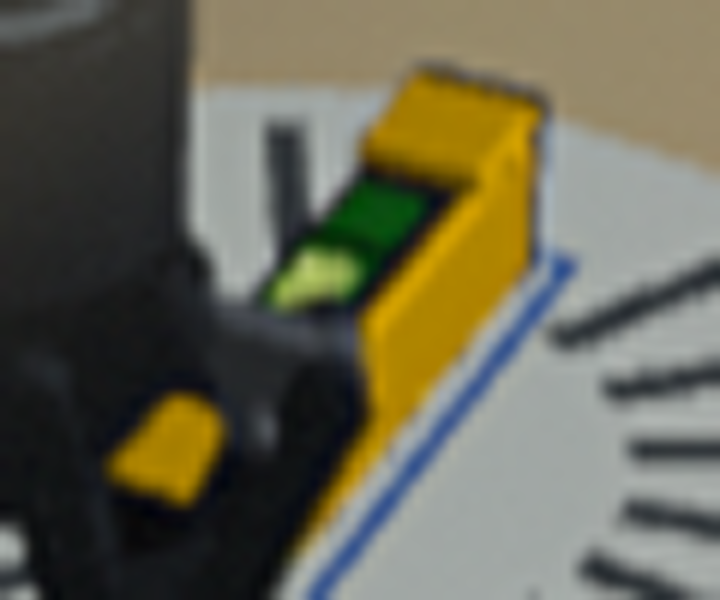

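The bubble appears near the middle but a finger partly hides it. I'll check numerically: profile along the vial in the top and side pictures, and the deck's tilt against the table from depth.

```bash
cat > chk.py <<'E'
from h import *
np.set_printoptions(precision=4,suppress=True)
u=np.array([.168,.986]);n=np.array([.986,-.168])
def world(d):
    v,uu=np.mgrid[0:480,0:640];z=d['range_z'];c=np.stack([(uu-d['cx'])/d['f']*z,(v-d['cy'])/d['f']*z,z],-1);return c@np.array(d['R']).T+d['p']
def fit(W,m):
    P=W[m];A=np.c_[(P[:,:2]-[.5515,-.0277])@np.c_[u,n],np.ones(len(P))]
    c=np.linalg.lstsq(A,P[:,2],rcond=None)[0]
    for _ in range(3):
        r=np.abs(A@c-P[:,2]);k=r<3e-3;c=np.linalg.lstsq(A[k],P[k,2],rcond=None)[0]
    return c,k.sum()
d0=np.load('pics/top0.npz')
for nm,d in(('top0',d0),('top',shot('top')),('side',shot('side'))):
    W=world(d);q=(W[...,:2]-[.5515,-.0277]);r=np.hypot(q[...,0],q[...,1]);z=W[...,2];ok=d['range_z']>0
    a,w=q@u,q@n
    print(nm,'deck',fit(W,ok&(r<.118)&(z>.03)&(z<.072)&(np.abs(w)>.028)),'table',fit(W,ok&(r>.15)&(r<.4)&(np.abs(z)<.006)))
    if nm=='top0':continue
    R,p=np.array(d['R']),d['p']
    s=np.arange(-.075,.0751,.003);out=[]
    for h in s:
        cs=[]
        for k in(-.003,0,.003):
            X=np.r_[np.array([.551,-.0277+.003])+u*h+n*k,.090];c=R.T@(X-p);x,y=c[0]/c[2]*d['f']+d['cx'],c[1]/c[2]*d['f']+d['cy']
            cs.append(cv2.getRectSubPix(d['img'],(1,1),(float(x),float(y)))[0,0])
        out.append(np.mean(cs,0))
    for h,c in zip(s,out):print('%5.0f'%(h*1e3),c.astype(int),end=' |')
    print()
E
python3 chk.py
```

```text
top0 deck (array([ 0.0737, -0.002 ,  0.0567]), np.int64(3930)) table (array([ 0.0014, -0.0004, -0.0015]), np.int64(42082))
top deck (array([0.007 , 0.0006, 0.0501]), np.int64(1697)) table (array([ 0.0014, -0.0003, -0.0015]), np.int64(30172))
  -75 [57 65 85] |  -72 [69 53 28] |  -69 [129  93   3] |  -66 [156 113   0] |  -63 [159 116   0] |  -60 [158 116   0] |  -57 [158 116   0] |  -54 [159 116   0] |  -51 [159 116   0] |  -48 [155 113   0] |  -45 [133  96   0] |  -42 [88 63  6] |  -39 [39 30 12] |  -36 [16 20 15] |  -33 [15 35 17] |  -30 [17 47 18] |  -27 [20 45 21] |  -24 [23 40 23] |  -21 [25 36 25] |  -18 [26 33 25] |  -15 [27 33 26] |  -12 [27 32 26] |   -9 [28 33 27] |   -6 [28 33 27] |   -3 [28 33 27] |    0 [28 33 27] |    3 [28 33 27] |    6 [29 34 27] |    9 [29 34 27] |   12 [28 33 28] |   15 [29 34 28] |   18 [29 34 27] |   21 [29 34 27] |   24 [29 35 28] |   27 [29 34 28] |   30 [29 35 28] |   33 [29 34 28] |   36 [30 34 29] |   39 [29 35 28] |   42 [30 35 28] |   45 [30 36 29] |   48 [30 35 29] |   51 [29 35 29] |   54 [30 36 29] |   57 [30 36 29] |   60 [30 36 30] |   
[... 507 characters left out ...]
1 20] |  -30 [ 9 69 15] |  -27 [ 9 76 14] |  -24 [ 8 76 13] |  -21 [ 9 75 14] |  -18 [ 7 65 11] |  -15 [ 6 50  9] |  -12 [23 63 16] |   -9 [ 76 109  43] |   -6 [131 156  74] |   -3 [155 176  89] |    0 [148 167  83] |    3 [127 144  71] |    6 [ 99 112  57] |    9 [75 88 53] |   12 [61 71 64] |   15 [65 71 76] |   18 [61 64 70] |   21 [48 51 55] |   24 [38 40 43] |   27 [36 38 40] |   30 [36 38 41] |   33 [37 39 41] |   36 [32 35 38] |   39 [28 30 35] |   42 [55 47 25] |   45 [111  87  12] |   48 [155 118   4] |   51 [170 129   0] |   54 [168 127   0] |   57 [168 128   0] |   60 [169 128   0] |   63 [170 129   0] |   66 [160 122   0] |   69 [111  84   2] |   72 [42 33 13] |   75 [10 11 16] |
```

Both checks agree: the deck is tilted 0.000–0.006 rad, so the bubble is within about 2 mm of the middle. It has settled, the push is 19 N, the grip is 80 N, and the level hasn't moved. Handing in.

```bash
python3 -c "
from cell import manip
print(manip.hand_in())"
```

```text
the job is handed in; nothing more can be done
None
```

I handed the job in, with no verdict returned: the level lies in the outline and was pressed down, the knob is held pressed with the foot on the pad (about 19 N in all), and the bubble measured within about 2 mm of the middle.

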